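# Fetch the cake server from the short drawer

## Task

Pull the drawer of the small wooden unit fully open, take the cake server inside by its handle, tilt it handle end up and draw it out diagonally between the drawer front and the unit's top: it is longer than the gap. Leave the cups and lids on the unit, the plate with its bun and the bell where they stand. Finish still holding the server by its handle, level and right way up, in the air with the middle of its blade above the middle of the bun, 5 to 10 cm over it and touching nothing.

Things in the scene. Friction and masses are not known exactly. Their poses are not given: they have to be found in the camera images.
- unit: low drawer unit of pale wood, fixed, 247 deep x 244 wide x 92 high; cups and lids stand on the rear half of its top, inside a 25 mm high steel rail. Origin: middle of its casing's front lower edge, at counter height; x points to its back, y to its left, z up. Its top board (12 thick, underside at z 80) begins at x 0, so what lies in the drawer at x > 0 is under it.
- drawer (a joint): how far the drawer is out (m): 0 shut, 0.110 at its stop, leaving a gap of 110 mm before the top board. Slides to the unit's -x, friction about 1.5 N, stays where left. Front panel 12 thick (x -12 to 0 when shut), top 62 above the counter; floor at 14, walls to 50. The server's compartment is 235 long, y -102 to 51; a loose teaspoon lies in the side tray left of it.
- drawer_knob (a point): point on the axis of the drawer's steel knob, near the widest part of its head: the head is 26 in diameter and about 10 long, its axis along the unit's x; the point stands 18 in front of the front panel and 40 above the counter. Moves with the drawer.
- server: cake server lying flat in the drawer, handle towards the robot; 198 long, about 0.14 kg. Origin: underside of the handle near the balance point, 60 from the handle's end. x points to the blade's tip, z up. Dark wooden handle 22 wide, 22 high, x -60 to 35; steel neck down to a slotted steel blade 44 wide, 3 thick, x 50 to 138, underside at z 0.
- server_butt (a point): free end of the server's handle, on the handle's axis (x -60, z 11 in the server's frame)
- server_tip (a point): tip of the server's blade (x 138, z 1.5 in the server's frame)
- server_blade (a point): middle of the server's blade (x 95, z 1.5 in the server's frame)
- plate: small white plate, 114 in diameter, 14 high, with one brown bun on it that is fixed to it (77 x 102, top about 46 above the counter). It stands on the counter right of the unit. Origin: centre of its underside.
- cups: stack of white paper cups upside down, 76 in diameter, 113 high, on the unit's top; may stand left or right. Origin: centre of its underside.
- lids: stack of white cup lids, 92 in diameter, 92 high, on the unit's top beside the cups. Origin: centre of its underside.
- bell: steel counter bell, 83 in diameter, 74 high, on the counter, nearer the right-hand end than the plate. Origin: centre of its underside.

How it is judged:
By the outcome, as a careful person would: the job done as asked, in the order asked, and still so for the second after the job is handed in, while the arm keeps its last pose, push and grip.
It also fails if it takes over 51 s, if anything falls off the work surface, if the arm or the gripper's body presses on something with over 40 N, if the wrist force passes 120 N, or if a joint passes its speed limit or range.

## Robot

A 7-joint arm with a two-finger parallel gripper is mounted at the origin on a cart in front of the work surface, level with it; the furniture and walls round the work are solid. World frame = base frame: x ahead of the robot, y to its left, z up, the work surface at z = 0. Lengths are in m, angles in rad, forces in N, time in s.
With the tool pointing down it reaches from about 0.35 to 0.9 m from the base axis. Payload 19.9 kg.
Tool frame: the origin (TCP) lies midway between the tips of the shut fingers; the grasp point (between the pads) lies 19 mm behind it (grasp_offset is the distance from the TCP to the grasp point, in m); z points along the fingers, y is the line along which they close (so a half turn about z gives the same grasp; the last joint's range is limited). The gripper opens to 94 mm and grips with 3 to 60 N. Pads are 16 mm wide; open, the fingers measure 119 mm over their backs; the gripper's body (75 mm by 177 mm) begins 78 mm behind the grasp point.
Start: joints at [1.206, 0.417, -0.01, 1.614, 0.005, 1.111, -0.053], TCP at [0.199, -0.593, 0.205] pointing down, gripper open.
Joint ranges: [-2.81, 2.81], [-0.39, 2.02], [-1.27, 1.25], [0.06, 2.57], [-1.19, 4.33], [0.19, 2], [-2.82, 2.82]. Speed limits (rad/s): [1.89, 1.89, 2.39, 2.39, 3.01, 3.01, 3.01].

## Interface

Orientations are given as a unit quaternion [w, x, y, z].
In Python, from bench import * gives the robot as it stands.
- The arm moves only by the shell command python3 -m jog 'ROWS' [OPENING] [FORCE]. ROWS is a JSON object whose one key "moves" holds a list that holds one entry, the list of rows, each a list of 4 numbers: the shift along the tool's x, y, z in mm, then the turn about the tool's z in units of 5 degrees (1.0 is 5 degrees). In form: {"moves": [[[dx, dy, dz, twist], ...]]}. A call has 1 to 20 rows; each row is the pose to reach, as a shift and turn from the pose commanded when the call began, along the tool's axes at that moment; what a row does not reach only later rows make up. A row lasts 1/8 s, in which the tool goes at most 62.5 mm and 10.7 degrees, less where a joint would pass 70% of its speed; a pose out of reach is approached as far as the arm can. A call with a gripper value outside its range is refused whole. OPENING is the closure, from -1 (fully open) to 1 (shut), set as the call begins (- or left out, the last holds). The fingers move at their own pace and stop on an object; FORCE is the grip in N (left out, the last holds). Time passes only in rows, so rows that repeat a pose let the fingers close. It gives the time, the measured TCP pose, the force, the opening and the grip force at its end, in the units of the state.
- sense(): the state, without advancing time (a new reading comes with each control period).
- snapshot(name): name is "scene" or "top"; returns a dict with "color" (400x640x3 uint8, blue, green, red), "fov_y" (degrees; the focal length in pixels is half the picture's height over the tangent of half this angle, whatever the lens; pixels are square), "cx", "cy" (the principal point, pixels), "position" and "orientation" of the camera in the world. Camera axes: x right, y down, z forward; pixel columns grow to the right and rows downward; lengths in m; the calibration is good to about 2 mm. A picture is of the moment at which its call begins. There is no depth.
- sign_off(): hands the job in; it is judged then, once.
The state is a dict: "time": time; "joint_positions": joint angles; "joint_velocities": joint speeds; "joint_torque": joint torques, N m; "eef_pos": TCP position; "orientation": TCP orientation; "ft_force": force on the tool from outside, world axes, zero at the start; "torque": the same for the moment, N m; "width": opening from 0.0 (shut) to 1.0 (fully open); "gripper_force": force on a finger pad.
Only numpy, scipy, OpenCV 4.12 (cv2) and the standard library are available. Lean on these libraries where they do the work, as an engineer would, in place of code of your own. Each camera call takes 0.05 s, during which the arm holds its last target. There are 200 camera calls.

## Working session

There is one attempt and no reset: what is moved stays moved. The work goes in short steps, Python scripts to look and compute and a shell command to move; the robot and the scene stay as the last step left them, time stands still between calls to the robot, and variables do not carry over. Pictures are saved under pics/ and viewed, at most 10 in all, crops included, and the job is handed in when it is done.

```bash
ls; mkdir -p pics; cat > h.py <<'E'
from bench import *
import numpy as np, cv2
from scipy.spatial.transform import Rotation as R
def rot(q): return R.from_quat([q[1],q[2],q[3],q[0]])
def grab(n,f):
    s=snapshot(n); cv2.imwrite('pics/'+f+'.png',s['color']); return s
def ray(s,u,v):
    f=s['color'].shape[0]/2/np.tan(np.radians(s['fov_y'])/2)
    d=rot(s['orientation']).apply([(u-s['cx'])/f,(v-s['cy'])/f,1]); return np.array(s['position']),d
def onz(s,u,v,z):
    p,d=ray(s,u,v); return p+d*(z-p[2])/d[2]
def proj(s,P):
    f=s['color'].shape[0]/2/np.tan(np.radians(s['fov_y'])/2)
    c=rot(s['orientation']).inv().apply(np.array(P)-s['position']); return [f*c[0]/c[2]+s['cx'],f*c[1]/c[2]+s['cy']]
E
python3 - <<'E'
from h import *
import pickle
d={}
for n in('scene','top'):
    s=grab(n,n+'0'); d[n]=s; print(n,{k:v for k,v in s.items() if k!='color'})
pickle.dump(d,open('s0.pkl','wb'))
s=sense();print(s)
E
```

```text
pics
scene {'fov_y': 52.16857867610339, 'cx': 321.47429192799444, 'cy': 196.25484211646156, 'position': array([0.22422267, 0.5185725 , 0.8982119 ]), 'orientation': array([ 0.10320696, -0.26281918,  0.89093446, -0.35568271])}
top {'fov_y': 51.31192630271437, 'cx': 318.5711896109546, 'cy': 193.97378610881722, 'position': array([ 0.49511963, -0.0762074 ,  1.3858838 ]), 'orientation': array([ 0.02804388, -0.70072841,  0.71200776, -0.03518785])}
{'time': 0.1, 'joint_positions': array([ 1.20550916,  0.41791026, -0.01028772,  1.61405479,  0.00468795,
        1.11067731, -0.05299227]), 'joint_velocities': array([-2.08547520e-04, -8.62968951e-04, -2.06999828e-04, -1.61714048e-03,
        8.26255027e-04,  8.72679138e-04, -2.81293405e-05]), 'joint_torque': array([ 1.39885615e-03, -8.52588129e+01,  6.39605261e-01, -4.26693857e+01,
       -4.89765359e-02,  1.63216470e-02,  1.09006794e-04]), 'eef_pos': array([ 0.19873891, -0.59224108,  0.20491529]), 'orientation': array([-4.98621546e-04,  9.86924012e-01,  1.61185397e-01, -1.20616082e-04]), 'ft_force': array([-0.74556603, -0.16668084,  0.44401948]), 'torque': array([0.0054078 , 0.02305215, 0.01125148]), 'gripper_force': 0.0, 'width': 0.9987471297041774}
```

View pics/scene0.png

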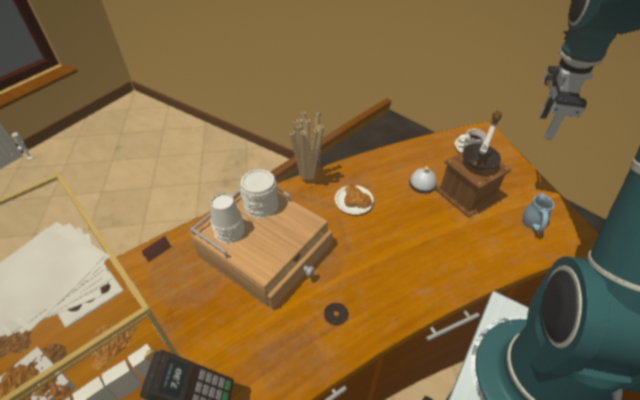

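View pics/top0.png

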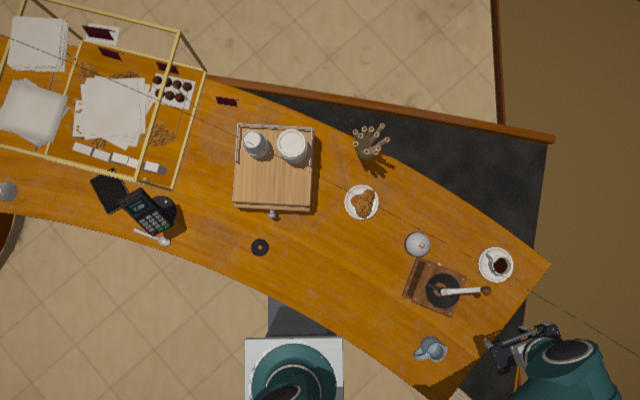

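The scene view shows the unit with its knob near (310,271) and the bun near (355,199). In the top view the unit spans about (235-313, 124-212), with the knob near (273,214), the bun at (363,203) and the bell at (418,244). I'll zoom in for exact edges.

```bash
python3 - <<'E'
from h import *
import pickle
d=pickle.load(open('s0.pkl','rb'))
a=cv2.resize(d['top']['color'][115:225,225:385],None,fx=5,fy=5,interpolation=cv2.INTER_CUBIC)
b=cv2.resize(d['scene']['color'][180:310,190:380],None,fx=4.2,fy=4.2,interpolation=cv2.INTER_CUBIC)
cv2.imwrite('pics/a.png',a);cv2.imwrite('pics/b.png',b)
# bun & plate masks in top
for n,(x0,y0,x1,y1) in {'top':(335,175,390,230),'scene':(325,175,385,225)}.items():
    c=d[n]['color'][y0:y1,x0:x1]; h=cv2.cvtColor(c,cv2.COLOR_BGR2HSV)
    w=((h[...,1]<60)&(h[...,2]>150)).astype(np.uint8)
    pts=np.argwhere(w)[:,::-1]; hull=cv2.convexHull(pts.astype(np.float32))
    e=cv2.fitEllipse(hull); print(n,'plate',np.add(e[0],(x0,y0)),e[1])
    m=np.zeros_like(w); cv2.fillConvexPoly(m,hull.astype(int),1); m=cv2.erode(m,np.ones((3,3)))
    bn=m&(1-w)&(h[...,1]>90); ys,xs=np.nonzero(bn); u,v=xs.mean()+x0,ys.mean()+y0
    print('bun',u,v,cv2.minAreaRect(np.argwhere(bn)[:,::-1].astype(np.float32)),onz(d[n],u,v,.03),'plate',onz(d[n],*np.add(e[0],(x0,y0)),.012))
E
```

```text
top plate [361.11365128 201.83632469] (33.993011474609375, 34.60813522338867)
bun 363.1990632318501 202.85948477751757 ((30.400001525878906, 28.80000114440918), (24.149532318115234, 24.149534225463867), 63.43495178222656) [ 0.5852182 -0.23621    0.03     ] plate [ 0.58991647 -0.23151209  0.012     ]
scene plate [353.73639107 199.71262169] (28.09031105041504, 37.56639099121094)
bun 356.7964376590331 197.88295165394402 ((32.5, 22.5), (19.0, 25.0), 90.0) [ 0.57788901 -0.22538307  0.03      ] plate [ 0.58917556 -0.22936118  0.012     ]
```

View pics/a.png

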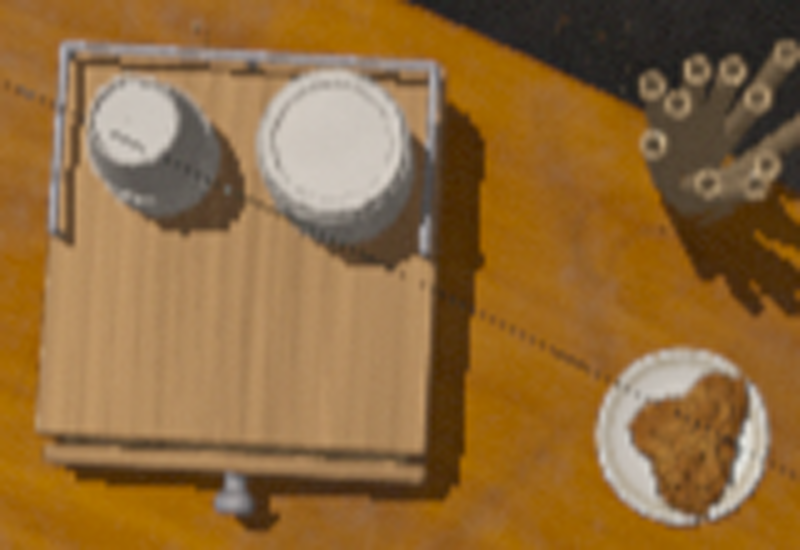

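View pics/b.png

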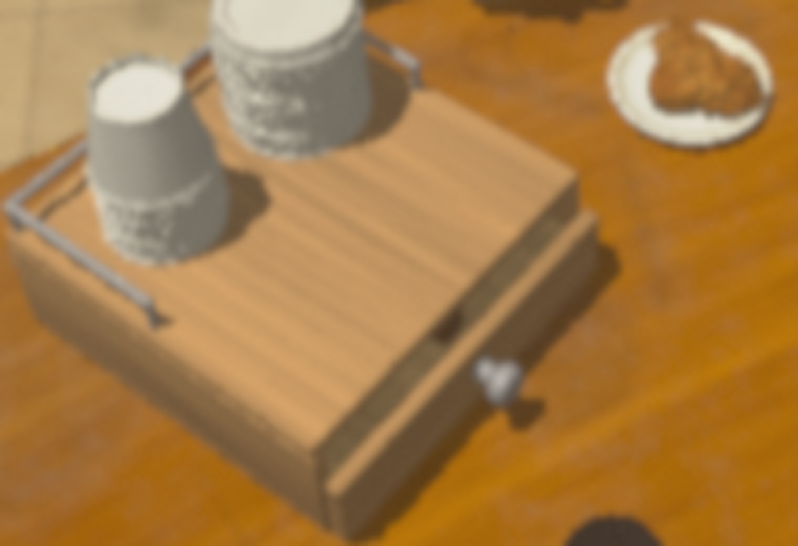

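The crops show the top board's front edge from about (37,430) to (424,455) in crop a. The knob head is at (235,497), the drawer is slightly ajar, and the dark handle end shows at (447,325) in crop b. Next I'll compute the unit frame and the shifts.

```bash
python3 - <<'E'
from h import *
import pickle
d=pickle.load(open('s0.pkl','rb'));T=d['top'];S=d['scene']
A=lambda x,y,z:onz(T,225+(x+.5)/5-.5,115+(y+.5)/5-.5,z)
B=lambda x,y,z:onz(S,190+(x+.5)/4.2-.5,180+(y+.5)/4.2-.5,z)
for n,f,pts in (('A',A,[(37,431,.092),(425,456,.092),(45,462,.062),(423,483,.062),(62,45,.117),(440,65,.117),(235,497,.04)]),('B',B,[(315,450,.092),(577,178,.092),(338,497,.062),(598,222,.062),(500,382,.04),(447,325,.03)])):
    for p in pts: print(n,p,f(*p).round(4))
s=sense();r=rot(s['orientation']).as_matrix();print(r.round(3))
E
```

```text
A (37, 431, 0.092) [0.5939 0.1793 0.092 ]
A (425, 456, 0.092) [ 0.5746 -0.0617  0.092 ]
A (45, 462, 0.062) [0.5764 0.1801 0.062 ]
A (423, 483, 0.062) [ 0.5592 -0.0599  0.062 ]
A (62, 45, 0.117) [0.8318 0.1594 0.117 ]
A (440, 65, 0.117) [ 0.8159 -0.0748  0.117 ]
A (235, 497, 0.04) [0.5532 0.0619 0.04  ]
B (315, 450, 0.092) [0.5916 0.1797 0.092 ]
B (577, 178, 0.092) [ 0.575  -0.0565  0.092 ]
B (338, 497, 0.062) [0.5767 0.1832 0.062 ]
B (598, 222, 0.062) [ 0.5582 -0.055   0.062 ]
B (500, 382, 0.04) [0.5524 0.0629 0.04  ]
B (447, 325, 0.03) [0.6063 0.0413 0.03  ]
[[ 0.948  0.318 -0.   ]
 [ 0.318 -0.948  0.001]
 [-0.    -0.001 -1.   ]]
```

```bash
python3 -m jog '{"moves": [[[0,0,-60,0],[0,0,-120,0],[30,-30,-160,0],[75,-70,-160,0],[120,-112,-160,0],[165,-154,-160,0.5],[210,-196,-160,1],[255,-238,-160,1.5],[300,-280,-160,2],[345,-322,-160,2.5],[390,-364,-160,3],[435,-406,-150,3.5],[480,-448,-130,4],[515,-480,-110,4.6],[543,-507,-80,4.6],[543,-507,-50,4.6],[543,-507,-50,4.6]]]}' -1 20
```

```text
time: 2.22
eef_pos: [0.5512, 0.0608, 0.2536]
orientation: [0.0, 0.999, -0.039, -0.002]
ft_force: [-0.8, -0.5, 0.1]
width: 1.0
gripper_force: 0.0
```

```bash
python3 -m jog '{"moves": [[[0,-1,50,0],[0,-1,100,0],[0,-1,150,0],[0,-1,190,0],[0,-1,215,0],[0,-1,232,0],[0,-1,232,0]]]}' && python3 -m jog '{"moves": [[[0,0,0,0],[0,0,0,0],[0,0,0,0],[0,0,0,0],[0,0,0,0],[0,0,0,0]]]}' 1 25; python3 - <<'E'
from h import *
t=grab('top','t1');s=grab('scene','s1')
a=cv2.resize(t['color'][150:270,220:320],None,fx=4,fy=4);b=cv2.resize(s['color'][200:320,250:350],None,fx=4,fy=4)
cv2.imwrite('pics/c1.png',np.hstack([a,b]))
E
```

```text
time: 3.1
eef_pos: [0.5526, 0.0615, 0.0235]
orientation: [0.0, 0.999, -0.039, -0.0]
ft_force: [-0.0, -0.4, 0.1]
width: 0.999
gripper_force: 0.0
time: 3.85
eef_pos: [0.5524, 0.0619, 0.0234]
orientation: [-0.0, 0.999, -0.039, -0.0]
ft_force: [-1.0, 0.3, 0.7]
width: 0.398
gripper_force: 0.0
```

View pics/c1.png

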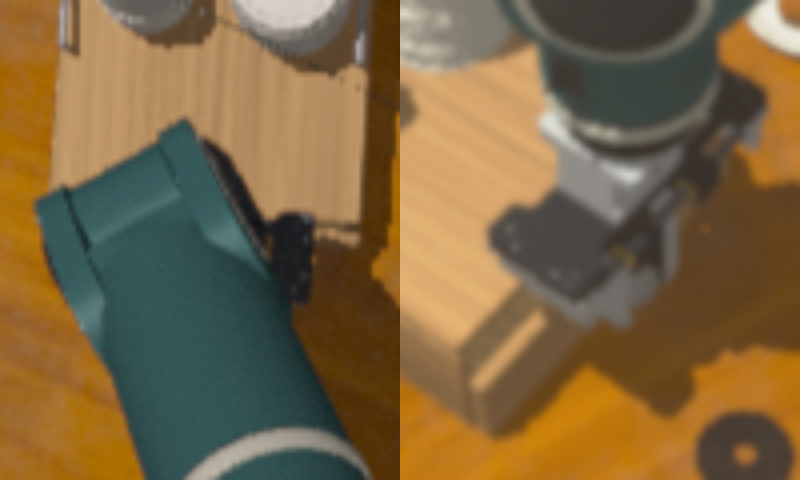

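The view shows the gripper over the knob, straddling it, with the fingers still closing. I'll finish closing and then pull.

```bash
python3 -m jog '{"moves": [[[0,0,0,0],[0,0,0,0],[0,0,0,0],[-8,0,0,0],[-20,0,0,0],[-35,0,0,0],[-50,0,0,0],[-65,0,0,0],[-80,0,0,0],[-92,0,0,0],[-100,0,0,0],[-104,0,0,0],[-104,0,0,0]]]}'
```

```text
time: 5.58
eef_pos: [0.4484, 0.0701, 0.0234]
orientation: [0.0, 0.999, -0.039, -0.0]
ft_force: [-0.9, 5.2, -4.3]
width: 0.259
gripper_force: 25.0
```

```bash
python3 -m jog '{"moves": [[[-2,0,0,0],[-4,0,0,0],[-5,0,0,0],[-5,0,0,0]]]}'; python3 -m jog '{"moves": [[[-2,0,0,0],[-4,0,0,0],[-4,0,0,0]]]}'
```

```text
time: 6.08
eef_pos: [0.4465, 0.0702, 0.0238]
orientation: [-0.001, 0.999, -0.039, 0.002]
ft_force: [20.9, 2.2, -26.0]
width: 0.26
gripper_force: 25.0
time: 6.45
eef_pos: [0.444, 0.0704, 0.0244]
orientation: [-0.001, 0.999, -0.039, 0.004]
ft_force: [24.8, -0.9, -17.1]
width: 0.265
gripper_force: 25.0
```

```bash
python3 -m jog '{"moves": [[[2,0,0,0],[2,0,0,0],[2,0,0,0],[2,0,-20,0],[2,0,-60,0],[2,20,-120,0],[2,70,-170,0],[2,130,-200,0],[2,190,-200,0],[2,240,-200,0],[2,280,-200,0],[2,280,-200,0]]]}' -1; python3 - <<'E'
from h import *
import pickle
t=grab('top','t2');s=grab('scene','s2');pickle.dump({'top':t,'scene':s},open('s2.pkl','wb'))
a=cv2.resize(t['color'][170:270,225:325],None,fx=4,fy=4,interpolation=cv2.INTER_CUBIC);b=cv2.resize(s['color'][220:320,250:350],None,fx=4,fy=4,interpolation=cv2.INTER_CUBIC)
cv2.imwrite('pics/c2.png',np.hstack([a,b]))
E
```

```text
time: 7.95
eef_pos: [0.419, -0.211, 0.2231]
orientation: [-0.0, 0.999, -0.041, -0.0]
ft_force: [0.2, 0.2, 0.6]
width: 1.003
gripper_force: 0.0
```

View pics/c2.png

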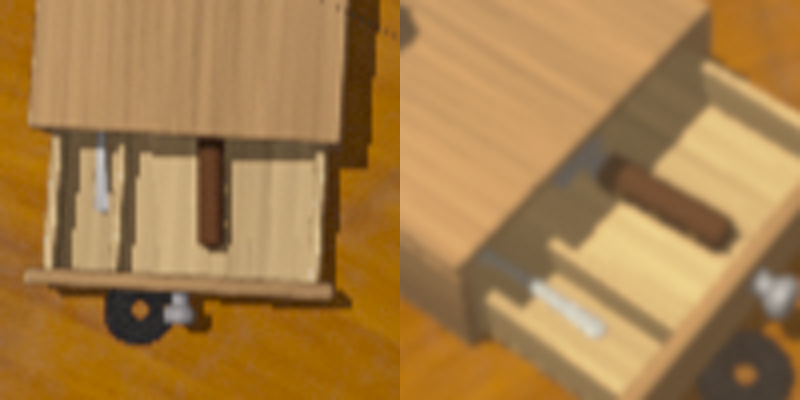

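The drawer is open, and the brown handle runs from about (208,140) to (213,247) in the left crop. The teaspoon is in the left tray.

```bash
python3 - <<'E'
from h import *
import pickle
d=pickle.load(open('s2.pkl','rb'))
U=np.array([.584,.060]);th=np.radians(-4.4);ex=np.array([np.cos(th),np.sin(th)]);ey=np.array([-ex[1],ex[0]])
tou=lambda p:(np.round([(p[:2]-U)@ex,(p[:2]-U)@ey],4))
for n,(x0,y0,x1,y1) in {'top':(265,203,290,235),'scene':(298,256,336,285)}.items():
    c=cv2.cvtColor(d[n]['color'][y0:y1,x0:x1],cv2.COLOR_BGR2HSV).astype(int)
    b=d[n]['color'][y0:y1,x0:x1].astype(int)
    m=(c[...,2]<115)&(b[...,2]-b[...,0]>25)&(c[...,1]>100)
    k,l,st,ce=cv2.connectedComponentsWithStats(m.astype(np.uint8)); i=1+np.argmax(st[1:,4]); ys,xs=np.nonzero(l==i)
    r=cv2.boxPoints(cv2.minAreaRect(np.c_[xs+x0,ys+y0].astype(np.float32)))
    print(n,st[i,4]); 
    for z in (.025,):
      for p in r: w=onz(d[n],*p,z);print(p.round(1),w.round(4),tou(w))
    w=onz(d[n],xs.mean()+x0,ys.mean()+y0,.03);print('cen',w.round(4),tou(w))
A=lambda x,y,z:onz(d['top'],225+(x+.5)/4-.5,170+(y+.5)/4-.5,z)
for p in[(26,284,.062),(333,299,.062),(175,310,.04),(208,140,.032),(213,245,.025)]: w=A(*p);print(p,w.round(4),tou(w))
print(sense()['eef_pos'])
E
```

```text
top 302
[265. 204.] [0.5869 0.0848 0.025 ] [0.001  0.0249]
[289. 204.] [0.5856 0.0063 0.025 ] [ 0.0058 -0.0534]
[289. 232.] [0.4944 0.0072 0.025 ] [-0.0853 -0.0595]
[265. 232.] [0.4957 0.0852 0.025 ] [-0.09    0.0184]
cen [0.5505 0.042  0.03  ] [-0.032  -0.0206]
scene 189
[297.4 266.2] [0.5894 0.0597 0.025 ] [0.0054 0.0001]
[302.8 255.4] [0.5967 0.0249 0.025 ] [ 0.0154 -0.034 ]
[336. 272.] [0.4983 0.0212 0.025 ] [-0.0825 -0.0452]
[330.6 282.8] [0.4932 0.0549 0.025 ] [-0.0901 -0.012 ]
cen [0.5503 0.048  0.03  ] [-0.0327 -0.0145]
(26, 284, 0.062) [0.4703 0.1877 0.062 ] [-0.1231  0.1186]
(333, 299, 0.062) [ 0.4545 -0.0542  0.062 ] [-0.1203 -0.1238]
(175, 310, 0.04) [0.4472 0.0729 0.04  ] [-0.1374  0.0023]
(208, 140, 0.032) [0.5838 0.0462 0.032 ] [ 0.0008 -0.0138]
(213, 245, 0.025) [0.4986 0.0434 0.025 ] [-0.0838 -0.0231]
[ 0.41982249 -0.20807103  0.22320164]
```

```bash
python3 -m jog '{"moves": [[[15,-50,0,-0.3],[30,-100,0,-0.6],[45,-155,0,-1],[60,-210,0,-1.3],[74,-259,20,-1.3],[74,-259,60,-1.3],[74,-259,100,-1.3],[74,-259,140,-1.3],[74,-259,165,-1.3],[74,-259,165,-1.3]]]}' -0.4 4; python3 - <<'E'
from h import *
s=grab('scene','s3')
cv2.imwrite('pics/c3.png',cv2.resize(s['color'][220:320,250:370],None,fx=5,fy=5,interpolation=cv2.INTER_CUBIC))
E
```

```text
time: 9.3
eef_pos: [0.5125, 0.0452, 0.0574]
orientation: [-0.0, 1.0, 0.019, -0.001]
ft_force: [-0.3, 0.1, 0.8]
width: 0.697
gripper_force: 0.0
```

View pics/c3.png

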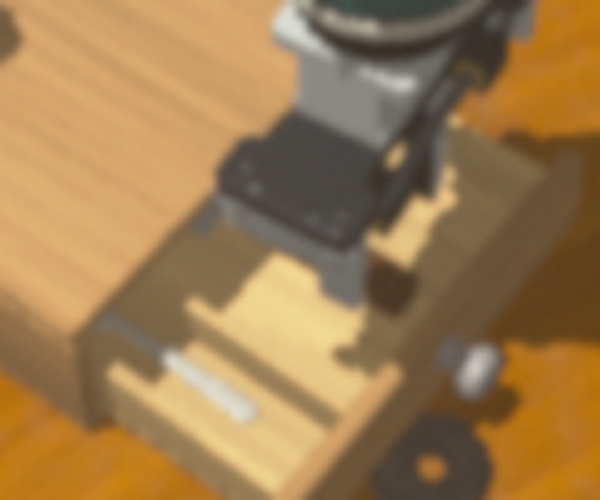

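The fingers straddle the handle, with the butt visible at (390,285).

```bash
python3 -m jog '{"moves": [[[2,0,20,0],[2,0,34,0],[2,0,39,0],[2,0,39,0]]]}' && python3 -m jog '{"moves": [[[0,0,0,0],[0,0,0,0],[0,0,0,0],[0,0,0,0],[0,0,0,0],[0,0,0,0],[0,0,0,0],[0,0,0,0]]]}' 1 4
```

```text
time: 9.85
eef_pos: [0.5157, 0.044, 0.0193]
orientation: [-0.0, 1.0, 0.018, -0.0]
ft_force: [0.3, 0.5, -0.1]
width: 0.7
gripper_force: 0.0
time: 10.85
eef_pos: [0.5159, 0.0439, 0.0195]
orientation: [-0.0, 1.0, 0.018, -0.0]
ft_force: [-0.4, 0.0, 2.9]
width: 0.24
gripper_force: 4.0
```

```bash
python3 -m jog '{"moves": [[[0,0,-5,0],[0,0,-12,0],[0,0,-20,0],[0,0,-30,0],[0,0,-40,0],[0,0,-50,0],[0,0,-60,0],[0,0,-70,0],[0,0,-70,0]]]}'; python3 - <<'E'
from h import *
s=grab('scene','s4');t=grab('top','t4')
a=cv2.resize(s['color'][190:310,240:360],None,fx=5,fy=5,interpolation=cv2.INTER_CUBIC)
cv2.imwrite('pics/c4.png',a)
E
```

```text
time: 11.98
eef_pos: [0.5162, 0.0439, 0.0902]
orientation: [0.0, 1.0, 0.018, 0.0]
ft_force: [-1.3, 0.6, 0.3]
width: 0.233
gripper_force: 4.0
```

View pics/c4.png

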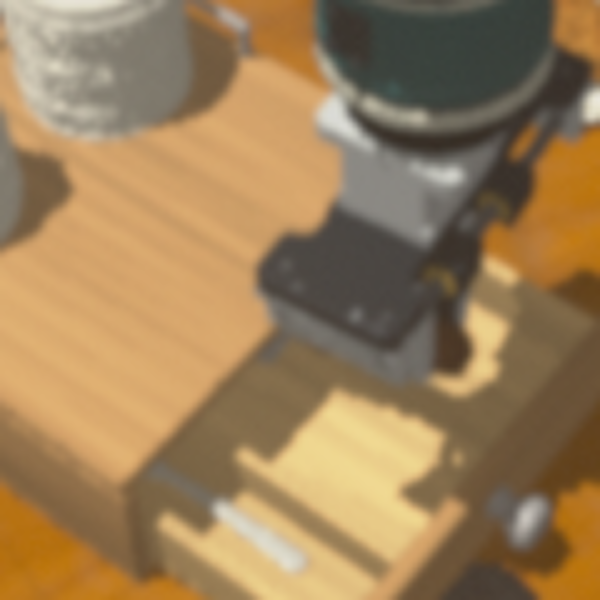

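The handle is now tilted end up, with the butt showing at (455,345), and the force is negligible. I'll keep lifting and drift slightly away from the top board.

```bash
python3 -m jog '{"moves": [[[0,0,-10,0],[0,0,-20,0],[0,0,-30,0],[-2,0,-42,0],[-5,0,-54,0],[-9,0,-66,0],[-14,0,-80,0],[-19,0,-94,0],[-23,0,-110,0],[-25,0,-126,0],[-25,0,-144,0],[-25,0,-164,0],[-25,0,-184,0],[-25,0,-204,0],[-25,0,-224,0],[-25,0,-235,0],[-25,0,-235,0]]]}'; python3 - <<'E'
from h import *
s=grab('scene','s5');t=grab('top','t5')
a=cv2.resize(s['color'][120:320,220:380],None,fx=2.5,fy=2.5,interpolation=cv2.INTER_CUBIC);b=cv2.resize(t['color'][120:320,220:380],None,fx=2.5,fy=2.5,interpolation=cv2.INTER_CUBIC)
cv2.imwrite('pics/c5.png',np.hstack([a,b]))
E
```

```text
time: 14.2
eef_pos: [0.491, 0.043, 0.3249]
orientation: [-0.0, 1.0, 0.018, 0.0]
ft_force: [-0.3, -0.1, -1.0]
width: 0.003
gripper_force: 0.0
```

View pics/c5.png

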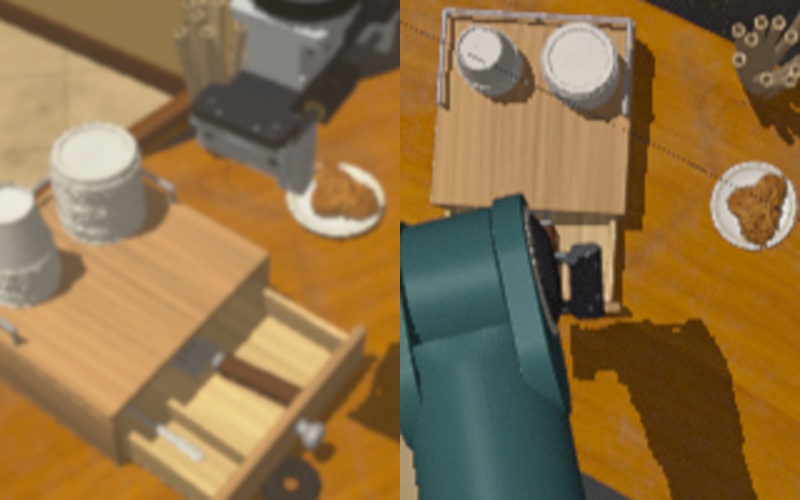

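The server slipped out of the light grip and lies in the drawer again, with its handle at about (215,365)-(300,395) in the left crop. I'll clear the view and re-measure with a colour mask, then grip harder.

```bash
python3 -m jog '{"moves": [[[0,50,40,0],[0,100,60,0],[0,150,80,0],[0,200,80,0],[0,240,80,0],[0,240,80,0]]]}' -0.4; cat > m.py <<'E'
from h import *
import pickle
U=np.array([.584,.060]);th=np.radians(-4.4);ex=np.array([np.cos(th),np.sin(th)]);ey=np.array([-ex[1],ex[0]])
tou=lambda p:(np.round([(p[:2]-U)@ex,(p[:2]-U)@ey],4))
def handle(s,x0,y0,x1,y1,z=.025):
    b=s['color'][y0:y1,x0:x1].astype(int); g,r=b[...,1],b[...,2]
    m=((r<135)&(r-b[...,0]>25)&(r>1.45*g)).astype(np.uint8)
    k,l,st,ce=cv2.connectedComponentsWithStats(m); i=1+np.argmax(st[1:,4]); ys,xs=np.nonzero(l==i)
    print('\n'.join(''.join('#' if v else '.' for v in row) for row in (l==i)))
    P=np.array([onz(s,x+x0,y+y0,z)[:2] for x,y in zip(xs,ys)]); c=P.mean(0); w=np.linalg.svd(P-c)[2][0]; w*=np.sign(w[0])
    q=(P-c)@w; print('cen',c.round(4),'yaw',np.degrees(np.arctan2(w[1],w[0])).round(1),'ends',(c+w*q.min()).round(4),(c+w*q.max()).round(4),'butt unit',tou(c+w*q.min()))
E
python3 - <<'E'
from m import *
d=pickle.load(open('s2.pkl','rb'))
handle(d['top'],266,200,292,245)
t=grab('top','t6');s=grab('scene','s6');pickle.dump({'top':t,'scene':s},open('s6.pkl','wb'))
handle(t,255,200,300,245); handle(s,295,250,350,290)
E
```

```text
time: 15.05
eef_pos: [0.4986, -0.1995, 0.2432]
orientation: [-0.0, 1.0, 0.016, -0.001]
ft_force: [-0.3, 0.8, -0.7]
width: 0.606
gripper_force: 0.0
..........................
..........................
..........................
..........................
.........#................
.........######...........
.........#####............
.........######...........
.........######...........
.........######...........
.........######...........
.........######...........
.........######...........
.........######...........
.........######...........
.........######...........
.........######...........
.........######...........
.........######...........
.........######...........
.........######...........
.........######...........
.........######...........
.........######...........
.........######...........
.........######...........
.........######...........
.........######...........
.........######...........
.........######...........
.........#####............
...........##.............
..........................
..........................
..........................
........
[... 4151 characters left out ...]
...............................................
.......................................................
.......................................................
.......................................................
.......................................................
.......................................................
.......................................................
.......................................................
.......................................................
.......................................................
.......................................................
cen [0.5176 0.0364] yaw 4.1 ends [0.4893 0.0344] [0.5572 0.0393] butt unit [-0.0924 -0.0328]
```

```bash
python3 -m jog '{"moves": [[[2,-50,0,0],[4,-100,0,-0.3],[6,-150,0,-0.5],[8,-200,0,-0.5],[10,-236,20,-0.5],[10,-236,60,-0.5],[10,-236,100,-0.5],[10,-236,140,-0.5],[10,-236,165,-0.5],[10,-236,180,-0.5],[10,-236,180,-0.5]]]}' -0.4 5; python3 - <<'E'
from h import *
s=sense();print(s['eef_pos'],rot(s['orientation']).as_matrix()[:,0],s['width'])
E
```

```text
time: 16.52
eef_pos: [0.5005, 0.0401, 0.0641]
orientation: [-0.0, 0.999, 0.04, -0.001]
ft_force: [0.7, -0.4, 0.4]
width: 0.698
gripper_force: 0.0
[0.50052259 0.04012591 0.0641257 ] [ 0.99675578  0.08047816 -0.00108959] 0.6976565049996126
```

```bash
python3 -m jog '{"moves": [[[0,3,20,0],[0,3,40,0],[0,3,47,0],[0,3,47,0]]]}' && python3 -m jog '{"moves": [[[0,0,0,0],[0,0,0,0],[0,0,0,0],[0,0,0,0],[0,0,0,0],[0,0,0,0],[0,0,0,0]]]}' 1 6 && python3 -m jog '{"moves": [[[0,0,-4,0],[2,0,-10,0],[4,0,-18,0],[4,0,-27,0],[4,0,-36,0],[4,0,-45,0],[4,0,-54,0],[4,0,-63,0],[4,0,-72,0],[4,0,-80,0],[4,0,-80,0]]]}' && python3 -m jog '{"moves": [[[0,0,0,0],[0,0,0,0],[0,0,0,0]]]}' 1 40; python3 - <<'E'
from m import *
t=grab('top','t7');s=grab('scene','s7');pickle.dump({'top':t,'scene':s},open('s7.pkl','wb'))
E
```

```text
time: 17.02
eef_pos: [0.5016, 0.0366, 0.0181]
orientation: [-0.0, 0.999, 0.04, 0.0]
ft_force: [-0.1, -0.2, 0.6]
width: 0.701
gripper_force: 0.0
time: 17.9
eef_pos: [0.5013, 0.0364, 0.0175]
orientation: [-0.0, 0.999, 0.04, -0.0]
ft_force: [-0.4, 0.0, 2.5]
width: 0.237
gripper_force: 6.0
time: 19.27
eef_pos: [0.5055, 0.0367, 0.098]
orientation: [0.0, 0.999, 0.04, 0.0]
ft_force: [-1.0, -0.1, -0.4]
width: 0.232
gripper_force: 6.0
time: 19.65
eef_pos: [0.5052, 0.0367, 0.0973]
orientation: [-0.0, 0.999, 0.04, -0.0]
ft_force: [-1.1, -0.2, 1.4]
width: 0.229
gripper_force: 40.0
```

```bash
cat >> m.py <<'E'
def brownplane(s,g,yaw,x0,y0,x1,y1):
    b=s['color'][y0:y1,x0:x1].astype(int); gg,r=b[...,1],b[...,2]
    m=((r<135)&(r-b[...,0]>18)&(r>1.4*gg)).astype(np.uint8)
    k,l,st,ce=cv2.connectedComponentsWithStats(m)
    a=np.array([np.cos(yaw),np.sin(yaw),0]);n=np.array([-a[1],a[0],0])
    for i in range(1,k):
        if st[i,4]<8: continue
        ys,xs=np.nonzero(l==i);Q=[]
        for x,y in zip(xs,ys):
            p,d=ray(s,x+x0,y+y0); w=p+d*((g-p)@n)/(d@n); Q.append([(w-g)@a,w[2]-g[2]])
        Q=np.array(Q)*1000; v=np.linalg.svd(Q-Q.mean(0))[2][0]
        print('comp',st[i],'mean(along,dz mm)',Q.mean(0).round(1),'min',Q.min(0).round(),'max',Q.max(0).round(),'slope deg',np.degrees(np.arctan2(v[1],v[0])).round(1))
E
python3 - <<'E'
from m import *
d=pickle.load(open('s7.pkl','rb'))
e=sense()['eef_pos']; g=np.array(e)+[0,0,.012]
p=proj(d['scene'],g);print(p)
u,v=map(int,p); brownplane(d['scene'],g,np.radians(4.4),u-45,v-40,u+35,v+30)
E
```

```text
[np.float64(331.06909408100745), np.float64(255.4197605594273)]
comp [62  0  3  4  8] mean(along,dz mm) [-37.  160.6] min [-39. 155.] max [-35. 166.] slope deg -74.5
comp [63  5  4 11 11] mean(along,dz mm) [-43.6 137. ] min [-45. 118.] max [-40. 154.] slope deg -82.3
comp [56 20  2  8  8] mean(along,dz mm) [-26.8  81.2] min [-28.  68.] max [-25.  94.] slope deg -86.9
comp [69 29 11  9 66] mean(along,dz mm) [-68.5  75.7] min [-80.  57.] max [-57.  92.] slope deg -63.0
comp [ 63  49  17  21 190] mean(along,dz mm) [-76.3 -36.5] min [-92. -85.] max [-51.  24.] slope deg -76.6
```

```bash
python3 - <<'E'
from m import *
s2=pickle.load(open('s6.pkl','rb'))['scene']['color'];print('handle',s2[271,325],s2[273,329])
s=pickle.load(open('s7.pkl','rb'))['scene']; c=s['color'].astype(int)[240:285,318:348]
h=cv2.cvtColor(s['color'],cv2.COLOR_BGR2HSV)[240:285,318:348].astype(int)
for y in range(0,45): print(240+y,''.join('#' if (c[y,x,2]<125 and h[y,x,0]<11 and h[y,x,1]>110) else ('o' if h[y,x,1]<60 else '.') for x in range(30)))
for z in (0,.012,.02): pass
g=np.array(sense()['eef_pos'])+[0,0,.012]
for th in (5,15,27,40):
    t=np.radians(th); a=np.array([.997,.077,0]); print(th,[np.round(proj(s,g-a*np.cos(t)*q+np.array([0,0,np.sin(t)*q])),1) for q in (.012,.025)])
E
```

```text
handle [ 51  81 118] [ 49  80 117]
240 oooooooooooooo.....ooo........
241 ooooooooooooo.......oo........
242 ooooooooooooo.................
243 oooooooooooo..................
244 ooooooooooooo.................
245 ooooooooooooooooo.............
246 ooooooooooooooooo.............
247 ooooooooooooooooo.............
248 oooooooooooooooo..ooo.........
249 oooooooooooooooo..ooo.........
250 ooooooooooooooo...ooo.........
251 ooooooooooooooo....o..........
252 ooooooooooooooo...............
253 ooooooooooooooo...............
254 ooooooooooooooo...............
255 ooooooooooooooo...............
256 ooooooooooooooo...............
257 ooooooooooooooo...............
258 ooooooooooooooo...............
259 ooooooooooooooo...............
260 .ooooooooooooo................
261 ....oooooooooo................
262 .....ooooooooo................
263 .......oooooo.................
264 ........ooo...................
265 ..............................
266 ..............................
267 ..............................
268 ..............................
269 ..............................
270 ..............................
271 ..............................
272 ..............................
273 ..............................
274 ..............................
275 ..............................
276 ..............................
277 ..............................
278 ..............................
279 ..............................
280 ..............................
281 ..............................
282 ..............................
283 ..............................
284 ..............................
5 [array([335.6, 257.2]), array([340.6, 259.1])]
15 [array([335.5, 256.6]), array([340.4, 257.9])]
27 [array([335.2, 255.9]), array([339.8, 256.4])]
40 [array([334.7, 255. ]), array([338.6, 254.6])]
```

```bash
python3 -m jog '{"moves": [[[-8,0,-7,0],[-18,0,-14,0],[-28,0,-21,0],[-40,0,-29,0],[-52,0,-37,0],[-64,0,-45,0],[-76,0,-53,0],[-88,0,-61,0],[-100,0,-69,0],[-112,0,-77,0],[-124,0,-85,0],[-135,0,-93,0],[-140,0,-110,0],[-140,0,-130,0],[-140,0,-155,0],[-140,0,-180,0],[-140,0,-180,0]]]}'; python3 - <<'E'
from h import *
s=grab('scene','s8');t=grab('top','t8')
a=cv2.resize(s['color'][120:340,250:410],None,fx=2.5,fy=2.5,interpolation=cv2.INTER_CUBIC);b=cv2.resize(t['color'][160:380,220:380],None,fx=2.5,fy=2.5,interpolation=cv2.INTER_CUBIC)
cv2.imwrite('pics/c8.png',np.hstack([a,b]))
E
```

```text
time: 21.88
eef_pos: [0.366, 0.0257, 0.2787]
orientation: [0.0, 0.999, 0.04, 0.001]
ft_force: [-0.1, 0.2, -2.3]
width: 0.228
gripper_force: 40.0
```

View pics/c8.png

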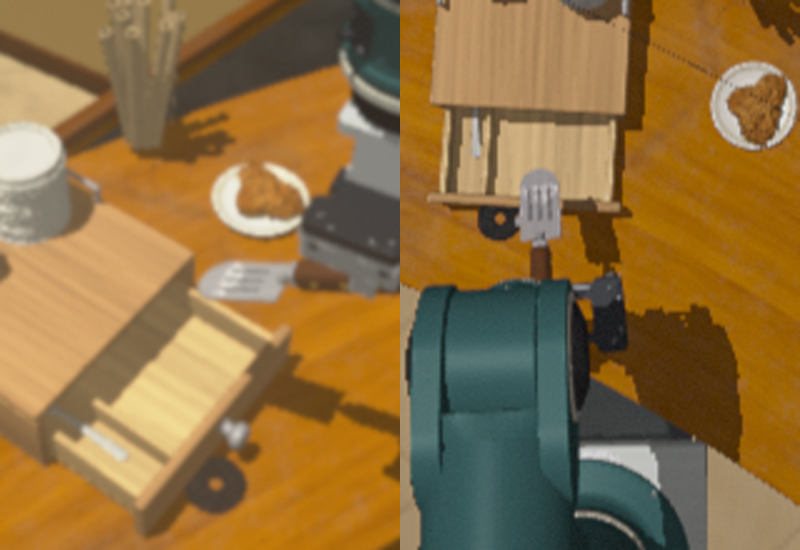

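The server is out and held. The blade tip is at scene (330,234) and top (274.8,228.8); the handle/neck junction is at scene (369,229) and top (276.4,258). I'll triangulate the tilt.

```bash
python3 - <<'E'
from h import *
S=snapshot('scene');T=snapshot('top')
def tri(a,b):
    p,d=ray(S,*a);q,e=ray(T,*b);d/=np.linalg.norm(d);e/=np.linalg.norm(e)
    t=np.linalg.lstsq(np.c_[d,-e],q-p,rcond=None)[0];x,y=p+d*t[0],q+e*t[1];return (x+y)/2,np.linalg.norm(x-y)
P,r1=tri((330,234),(274.8,228.8));Q,r2=tri((369,229),(276.4,258));print(P,r1,Q,r2,'pitch down',np.degrees(np.arcsin((Q-P)[2]/np.linalg.norm(Q-P))),np.linalg.norm(P-Q),'yaw',np.degrees(np.arctan2(*(P-Q)[[1,0]])));print(sense()['eef_pos'])
E
```

```text
[0.50620155 0.03852398 0.19089585] 0.004374844246319734 [0.42465568 0.02761146 0.25245435] 0.0014859918764192214 pitch down 36.80472578908922 0.1027534043228283 yaw 7.622072672469469
[0.36511288 0.02561146 0.27659634]
```

```bash
python3 -m jog '{"moves": [[[0,25,0,0],[0,65,0,0],[0,105,20,0],[0,140,50,0],[0,157,85,0],[0,157,120,0],[0,157,150,0],[0,157,168,0],[0,157,174,0],[0,157,174,0]]]}' && python3 -m jog '{"moves": [[[0,0,3,0],[0,0,6,0],[0,0,9,0],[-1,0,15,0],[-5,0,22,0],[-8,0,29,0],[-11,0,36,0],[-14,0,43,0],[-16,0,50,0],[-18,0,57,0],[-20,0,64,0],[-22,0,71,0],[-22,0,78,0],[-22,0,84,0],[-23,0,89,0],[-23,0,92,0],[-23,0,92,0]]]}' 1 6
```

```text
time: 23.32
eef_pos: [0.3779, -0.1307, 0.1033]
orientation: [-0.0, 0.999, 0.04, -0.0]
ft_force: [-0.6, -0.3, -0.8]
width: 0.23
gripper_force: 40.0
time: 25.45
eef_pos: [0.3552, -0.1327, 0.0113]
orientation: [-0.0, 0.999, 0.04, -0.0]
ft_force: [-0.1, -0.0, -0.9]
width: 0.234
gripper_force: 6.0
```

```bash
python3 -m jog '{"moves": [[[0,0,2,0],[0,0,4,0],[0,0,6,0],[0,0,7,0],[0,0,8,0],[0,0,8,0]]]}'
```

```text
time: 26.2
eef_pos: [0.3557, -0.1327, 0.0036]
orientation: [0.0, 0.999, 0.04, 0.0]
ft_force: [0.8, 0.7, 3.3]
width: 0.232
gripper_force: 6.0
```

```bash
python3 -m jog '{"moves": [[[0,0,0,0],[0,0,0,0],[0,0,0,0],[0,0,-10,0],[0,0,-30,0],[0,0,-60,0],[0,0,-90,0],[0,0,-115,0],[0,0,-123,0],[0,0,-123,0]]]}' 1 60; python3 - <<'E'
from m import *
d={}
S=grab('scene','s9');T=grab('top','t9');pickle.dump({'top':T,'scene':S},open('s9.pkl','wb'))
e=np.array(sense()['eef_pos']);print(e)
b=e+[.135,.008,.0]
for n,s in(('scene',S),('top',T)):
    u,v=map(int,proj(s,b)); x0,y0=u-34,v-26; h=cv2.cvtColor(s['color'],cv2.COLOR_BGR2HSV)[y0:v+26,x0:u+34].astype(int)
    print(n,x0,y0); print('\n'.join(''.join('#' if p[1]<90 else ('h' if p[0]<9 and p[2]<130 else '.') for p in r) for r in h))
E
```

```text
time: 27.45
eef_pos: [0.355, -0.1328, 0.1264]
orientation: [0.0, 0.999, 0.04, -0.0]
ft_force: [0.6, -0.2, -2.9]
width: 0.226
gripper_force: 60.0
[ 0.35463164 -0.13256642  0.1256501 ]
scene 336 184
....................................................................
....................................................................
....................######..........................................
......####...........#######........................................
.....#####............########......................................
....#####..............#########....................................
..#######................########...................................
.#########................########..................................
.#########.................########.................................
###########...................#####.................................
###########....................#####................................
##########.......................###................................
##########........................###...............................
######
[... 5584 characters left out ...]
..........
.............................###############........................
.............................###############........................
.............................##############.........................
.............................###########............................
...................................###..............................
...................................###..............................
..................................#####.............................
..................................######............................
..................................######............................
...................................#................................
```

```bash
python3 - <<'E'
from m import *
d=pickle.load(open('s9.pkl','rb'));S,T=d['scene'],d['top']
def tri(a,b):
    p,d=ray(S,*a);q,e=ray(T,*b);d/=np.linalg.norm(d);e/=np.linalg.norm(e)
    t=np.linalg.lstsq(np.c_[d,-e],q-p,rcond=None)[0];x,y=p+d*t[0],q+e*t[1];return (x+y)/2,np.linalg.norm(x-y)
for n,a,b in(('tip',(357.5,205),(330,221.5)),('backL',(386,224.5),(324.6,251)),('backR',(393,213.5),(339.5,249.5))):
    x,r=tri(a,b);print(n,x.round(4),round(r,4))
e=np.array([.3546,-.1326,.1256])
for dr in(-5,0,5,10):  # predicted tip / back for droop
    t=np.radians(dr);a=np.array([np.cos(.077)*np.cos(t),np.sin(.077)*np.cos(t),-np.sin(t)])
    g=e+[0,0,-.003]
    for k,q in(('tip',.173),('back',.088)): print(dr,k,np.round(proj(S,g+a*q),1),np.round(proj(T,g+a*q),1))
m=[onz(T,u,v,.123).round(4) for u,v in((330,221.5),(332.3,251),(331.5,236.5))];print(m)
E
```

```text
tip [ 0.5246 -0.1228  0.1257] 0.0012
backL [ 0.4356 -0.1053  0.1242] 0.0005
backR [ 0.4386 -0.1506  0.1198] 0.0016
-5 tip [356.7 202.4] [328.9 220.6]
-5 back [387.6 216.5] [331.5 248.9]
0 tip [356.1 206.3] [328.7 220.5]
0 back [387.1 218.4] [331.4 248.7]
5 tip [356.  210.3] [328.6 220.9]
5 back [386.9 220.5] [331.3 248.7]
10 tip [356.3 214.4] [328.5 221.6]
10 back [386.9 222.5] [331.2 248.9]
[array([ 0.5241, -0.1231,  0.123 ]), array([ 0.4354, -0.1284,  0.123 ]), array([ 0.4788, -0.1268,  0.123 ])]
```

```bash
python3 -m jog '{"moves": [[[6,8,0,0],[20,25,0,0],[38,47,0,0],[56,69,0,0],[72,89,0,0],[84,104,0,0],[91,112,0,0],[94,115,0,0],[94,115,0,0],[94,115,0,0]]]}'; python3 - <<'E'
from m import *
S=grab('scene','s10');T=grab('top','t10')
e=np.array(sense()['eef_pos']);print(e)
b=e+[.127,.008,0]
for n,s in(('scene',S),('top',T)):
    u,v=map(int,proj(s,b)); x0,y0=u-34,v-24; h=cv2.cvtColor(s['color'],cv2.COLOR_BGR2HSV)[y0:v+24,x0:u+34].astype(int)
    print(n,x0,y0); print('\n'.join(''.join('#' if p[1]<90 else '.' for p in r) for r in h))
d0=pickle.load(open('s0.pkl','rb'));d=pickle.load(open('s9.pkl','rb'))
for n,(x0,y0,x1,y1) in {'top plate':(335,175,390,225)}.items():
    print(n,np.abs(d0['top']['color'][y0:y1,x0:x1].astype(int)-d['top']['color'][y0:y1,x0:x1]).mean(), 'cups',np.abs(d0['top']['color'][120:175,230:315].astype(int)-d['top']['color'][120:175,230:315]).mean())
E
```

```text
time: 28.8
eef_pos: [0.4578, -0.2395, 0.1265]
orientation: [-0.0, 0.999, 0.04, -0.0]
ft_force: [0.8, -0.1, -2.7]
width: 0.226
gripper_force: 60.0
[ 0.45791781 -0.23964652  0.12657808]
scene 323 147
..........##########################################................
........#########################################...................
.......#######################################......................
.....#####################################..........................
....###################################.............................
..###################################...............................
.#################################..................................
##############################......................................
###########################.........................................
########################............................................
######################..............................................
##################..................................................
################................................................####
#####
[... 5085 characters left out ...]
###........................
...................########.###############.........................
....................#######################.........................
......................##########..#####.######......................
........................#########.#####.#.....#.....................
...........................##############......###..................
..................................########........#.................
..................................########........#.................
......................................####.........###..............
......................................####............####..........
top plate 2.208848484848485 cups 1.9875935828877005
```

```bash
python3 -m jog '{"moves": [[[0,0,0,0],[0,0,0,0],[0,0,0,0]]]}'; python3 -c "
from bench import *
print(sign_off())"
```

```text
time: 29.28
eef_pos: [0.4581, -0.2399, 0.1265]
orientation: [-0.0, 0.999, 0.04, 0.0]
ft_force: [0.7, 0.5, -2.0]
width: 0.228
gripper_force: 60.0
the job is handed in; nothing more can be done
None
```

I handed the job in at 29.3 s with the drawer open to its stop and the server held by its handle, level to about 2°, its blade centred about 7.5 cm over the bun; the first lift slipped and dropped the server back into the drawer, so I re-gripped it, and I levelled it against the counter without letting go.

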